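# Snap the yellow cap onto the feeding bottle and hold it down

## Robot

A 6-joint arm with a two-finger parallel gripper is mounted at the origin on the work surface. World frame = base frame: x ahead of the robot, y to its left, z up, the work surface at z = 0. Lengths are in m, angles in rad, forces in N, time in s.
With the tool pointing down it reaches from about 0.275 to 1 m from the base axis. Payload 8.4 kg.
Tool frame: the origin (TCP) lies at the very end of the fingers, on their centre line; the grasp point (between the pads) lies 19 mm behind it; z points along the fingers, y is the direction in which the jaws open and shut (so a half turn about z gives the same grasp; the last joint's range is limited). The gripper opens to 85 mm and grips with 20 to 120 N. Pads are 22 mm wide; open, the fingers measure 114 mm over their backs; the gripper's body (76 mm by 85 mm) begins 54 mm behind the grasp point. The pads swing forward as they close: fully open they stand 13 mm farther back than shut.
Start: joints at [-1.254, 0.353, 1.633, -0, 1.155, -0.002], TCP at [0.196, -0.594, 0.231] pointing down, gripper open.
Joint ranges: [-2.63, 2.63], [-0.92, 2.1], [0.06, 2.66], [-1.3, 4.44], [0, 2.69], [-3.02, 3.02]. Speed limits (rad/s): [2.22, 2.22, 2.79, 3.14, 3.14, 3.14].

## Interface

Orientations are given as a rotation vector (axis times angle).
In Python, from workcell import get_obs, camera, calibration, hand_in, silhouettes gives the robot as it stands. The module is installed in compiled form; this text tells all that it offers.
- The arm moves only by the tool jog_arm, never from a script. Its argument "targets" is a list of rows, each a list of 5 numbers: the opening, from 0 (shut) to 1 (fully open), then the shift along the world's x, y, z in mm, then the turn about the world's z in rad. In form: [[grip, x, y, z, turn], ...]. A call has 1 to 20 rows; each row shifts and turns the commanded pose from where the row before left it; what a row does not reach is not made up. A row lasts 1/12 s, in which the tool goes at most 41.7 mm and 7.16 degrees, less where a joint would pass 70% of its speed; a pose out of reach is approached as far as the arm can. A call is refused whole if a number of a shift passes 41.7 or a number of a turn 0.125, either way. A call with a gripper value outside its range is refused whole. The fingers move at their own pace and stop on an object; the grip force is fixed at half the most. Time passes only in rows, so rows that do not move let the fingers close. It gives the time, the measured TCP pose, the force and the opening at its end, in the units of the state.
- get_obs(): the state, without advancing time (a new reading comes with each control period).
- camera(name): name is "scene" or "side" or "wrist"; returns the picture (480x640x3 uint8, red, green, blue); there is no depth.
- calibration(name): a dict with "fx", "fy", "cx", "cy" (pixels), "R" (3x3) and "t" (3): a world point X has camera coordinates R X + t. Camera axes: x right, y down, z forward; pixel columns grow to the right and rows downward; lengths in m; the calibration is good to about 2 mm. A picture is of the moment at which its call begins: read the wrist's pose just before it. calibration takes no time and is no camera call; for the wrist camera it gives the pose at the moment of the call.
- hand_in(): hands the job in, once; it reports no verdict.
Trained networks look in the newest picture that a camera, given by its name, has taken for a name from the list of things; names that differ only in an ending like _2 or _b are one class to them, and where a whole thing is asked for, a point or a joint stands for the part that bears it (a point fixed in the world has none). Each returns a list of dicts, best first, with "p" (0 to 1); they miss things now and then, are a little off and sometimes report something else, mostly with a low value. They report only what shows in the picture. A call takes as long as a camera call. They do not tell look-alikes from the thing itself.
- silhouettes(camera, target): "pixels" (480x640 bool, what is visible of it) and "bbox" ([left, top, width, height] in pixels, round what is visible of it).
The state is a dict: "t": time; "joint_positions": joint angles; "qd": joint speeds; "effort": joint torques, N m; "tool_pos": TCP position; "tcp_rot": TCP orientation; "wrist_force": force on the tool from outside, world axes, zero at the start; "ft_torque": the same for the moment, N m; "grip_width": finger opening in m.
Only numpy, scipy, OpenCV 4.12 (cv2) and the standard library are available. Lean on these libraries where they do the work, as an engineer would, in place of code of your own. Each camera call takes 0.05 s, during which the arm holds its last target.

## Task

Stand the glass feeding bottle upright in the middle of the round black coaster and let go of it. Then put the larger yellow cap on its neck and press it straight down until it clicks and is fully home, keep pressing firmly after the click, and finish while still holding it pressed down: do not let go of the cap or lift off it at the end. Leave the small yellow cap and the bowl where they are.

Things in the scene. Friction and masses are not known exactly. Their poses are not given: they have to be found in the camera images.
- bottle_grip (a point): glass feeding bottle, loose, about 0.4 kg, green glass with a blue sleeve. Round, upright: body 60 mm in diameter up to 105 mm, shoulder narrowing to 36 mm at 112 mm, tip of the neck 136 mm above the underside. This point is on the axis 92 mm above the underside, in the sleeve, a good height to grip across the body from above; z along the axis, up
- seat: white collar of the bottle, 41 mm in diameter, fixed to the bottle; the cap's skirt lands on it when fully home. Origin on the bottle's axis at the top face of the collar, 116 mm above the bottle's underside; z up along the axis. Above it stands the white neck, 30 mm in diameter and 20 mm high, its top 5 mm bevelled to a 20 mm tip
- nub_ring (a point): centre of a ring of four sprung round nubs, 9 mm above the collar's top face, that stick out 3.5 mm from the neck. The cap's inner bead is forced over them: the cap first rests on them about 11 mm above home; pressed, the push rises to roughly 8 to 16 N, then drops suddenly (the click) and the nubs pull the cap down to the collar
- cap_mid (a point): the larger yellow cap, loose, 30 g: a ribbed upside-down cup 46 mm in diameter (48 mm over its ribs, which are only for show), 30 mm high, closed top up, bore 33 mm at the bead near its lower edge. This point is its centre, 15 mm above its lower edge, z up; fully home it lies 15 mm above the collar's top face
- coaster_top (a point): round black rubber coaster with a thin orange ring, 96 mm in diameter, 4 mm thick, fixed to the counter. This point is the centre of its top face
- small_cap_mid (a point): small yellow cap of another bottle, loose, 32 mm in diameter, 20 mm high; this point is its centre. Leave alone. On this side a fixed grey drying rack, 53 mm high, stands beyond x = 0.65 m
- bowl_mid (a point): white ceramic bowl, loose, 100 mm in diameter, 45 mm high; this point is on its axis 22 mm above the counter. Leave alone
- dispenser: frosted formula dispenser with a blue button, fixed, 130 by 130 mm, 235 mm high; origin at the centre of its underside
Things that resemble listed ones, but are neither listed nor needed, are in the scene too. Leave any red look-alike of the part that bears cap_mid alone. What is shaped like the part that bears bottle_grip but purple is not meant.

How it is judged:
On the way, in this order (a step that is already met when the one before it is completed fails the run):
1. the bottle stands upright on the coaster, let go (horizontal distance between bottle_grip and coaster_top below 0.018 m and z of bottle_grip in the frame of coaster_top below 0.096 m and angle between bottle_grip's own z axis and vertical below 0.06 rad and contact force between the fingers and bottle below 0.1 N), for 0.2 s.
2. the cap has snapped fully home on the bottle (z of cap_mid in the frame of seat below 0.0175 m and horizontal distance between cap_mid and seat below 0.005 m and angle between the z axis of cap_mid and the z axis of seat, either way round below 0.1 rad), for 0.1 s.
At the end, for the whole second after the job is handed in: The bottle stands upright (within 3.5 degrees) wholly on the coaster (axes within 18 mm), the larger cap is snapped fully home on its collar (within 2.5 mm of height, 5 mm sideways), and the gripper is still on the cap, pressing it onto the collar with more than 3 N (all of step 2 and horizontal distance between bottle_grip and coaster_top below 0.018 m and z of bottle_grip in the frame of coaster_top between 0.088 and 0.096 m and angle between bottle_grip's own z axis and vertical below 0.06 rad and z of cap_mid in the frame of seat above 0.0125 m and contact force between cap and seat above 3 N and contact force between the fingers and cap above 2 N); the arm keeps its last pose, push and grip.
It fails at once if the bottle is tipped over (angle between bottle_grip's own z axis and vertical above 0.5 rad).
It fails at once if the small cap is moved by more than 3 cm (distance of small_cap_mid from where it was at the start of the episode above 0.03 m).
It fails at once if the bowl is moved by more than 3 cm (distance of bowl_mid from where it was at the start of the episode above 0.03 m).
It also fails if it takes over 61 s, if anything falls off the work surface, if the arm or the gripper's body presses on something with over 40 N, if the wrist force passes 120 N, or if a joint passes its speed limit or range.

## Working session

There is one attempt and no reset: what is moved stays moved. The work goes in short steps, Python scripts to look and compute and a tool call to move; the robot and the scene stay as the last step left them, time stands still between calls to the robot, and variables do not carry over. Pictures are saved under pics/ and viewed, and the job is handed in when it is done.

Besides the shell and the picture viewer there is one more tool, called after "Call:" as a command line: name --pt "numbers of a row" for each row, then --argument value for the rest. jog_arm: Moves the arm, as the interface text tells. Its arguments: {"type":"object","properties":{"targets":{"type":"array"}},"required":["targets"]}

```bash
mkdir -p pics; python3 - <<'E'
from workcell import *
import cv2
o=get_obs(); print({k:o[k] for k in ('t','tool_pos','tcp_rot','wrist_force','grip_width')})
for n in('scene','side','wrist'):
    cv2.imwrite(f'pics/{n}0.png',camera(n)[:,:,::-1]); c=calibration(n); print(n,c['fx'],c['cx'],c['cy'],c['R'],c['t'])
E
```

```text
{'t': 0.0, 'tool_pos': array([ 0.19572664, -0.59305026,  0.23056467]), 'tcp_rot': array([-3.10042218e+00, -4.98450704e-01,  3.60696751e-04]), 'wrist_force': array([ 0.4617756 , -1.01176609,  0.01996027]), 'grip_width': 0.08544288795534463}
scene 473.2174331419762 326.6771590374591 235.09015553453676 [[-0.73509408  0.67785738 -0.01208551]
 [ 0.57503042  0.61394358 -0.54075253]
 [-0.35913327 -0.40445352 -0.84109491]] [ 0.37416511 -0.2972585   1.33371416]
side 489.1040651992394 313.5724854062021 241.0253917350191 [[ 0.99417064 -0.10644802 -0.01713337]
 [-0.08710134 -0.69928141 -0.70952017]
 [ 0.06354597  0.70687646 -0.70447681]] [-0.5186303   0.17871879  0.96557393]
wrist 360.8119824880131 318.00896720140787 236.0926241516768 [[ 0.31336467 -0.94963212 -0.00119622]
 [-0.91409429 -0.30197861  0.27062993]
 [-0.2573601  -0.0837124  -0.96268272]] [-0.62519837 -0.03527461  0.37751225]
```

View pics/scene0.png

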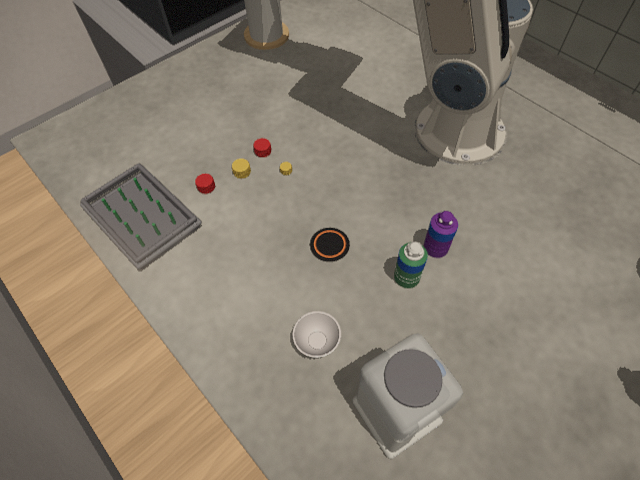

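View pics/side0.png

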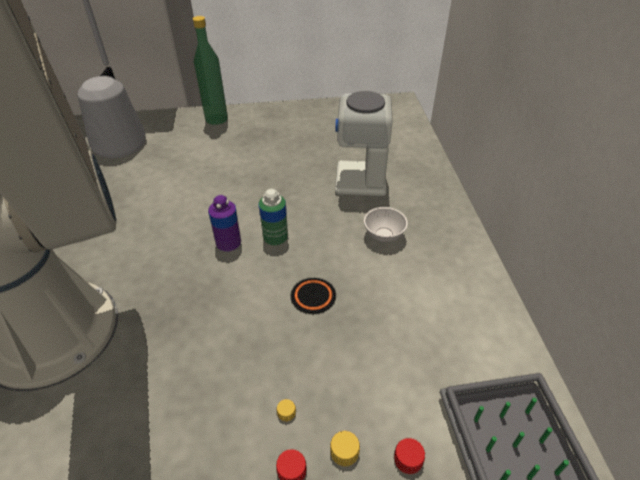

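View pics/wrist0.png

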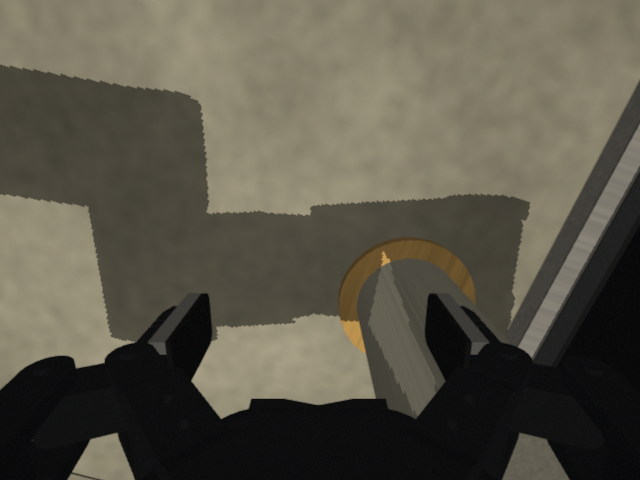

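The green bottle is at scene (410,265), with the purple look-alike at (440,235). The large yellow cap is at (241,168), with red look-alikes at (205,183) and (262,148), and the small yellow cap is at (286,168). Next I'll measure them.

```bash
cat > h.py <<'E'
from workcell import *
import cv2, numpy as np
from scipy.optimize import least_squares
def proj(c,P):
    q=np.asarray(P)@np.array(c['R']).T+np.array(c['t']); return np.c_[c['fx']*q[:,0]/q[:,2]+c['cx'],c['fy']*q[:,1]/q[:,2]+c['cy']]
def rev(prof):
    a=np.linspace(0,2*np.pi,60,endpoint=False)
    return np.concatenate([np.c_[r*np.cos(a),r*np.sin(a),0*a+z] for r,z in prof])
PROF={'bottle_grip':[(.03,-.092),(.03,.013),(.018,.020),(.0205,.024),(.015,.039),(.01,.044)],
'cap_mid':[(.023,-.015),(.023,.015)],'small_cap_mid':[(.016,-.01),(.016,.01)],'coaster_top':[(.048,0),(.048,-.004)],'bowl_mid':[(.05,.023),(.03,-.022)]}
def pbb(c,name,p):
    u=proj(c,rev(PROF[name])+p); return np.r_[u.min(0),u.max(0)]
def bb(d):
    l,t,w,h=d['bbox']; return np.array([l,t,l+w,t+h],float)-np.array([0,0,0,0])
def fit(name,obs,x0=(.5,0,.05)):  # obs list (calib,bbox)
    r=least_squares(lambda p:np.concatenate([pbb(c,name,p)-b for c,b in obs]),x0); return r.x,r.fun
E
python3 - <<'E'
from h import *
for n in('scene','side'):camera(n)
D={}
for t in ('bottle_grip','cap_mid','small_cap_mid','coaster_top','bowl_mid','dispenser','seat'):
  for n in('scene','side'):
    D[t,n]=silhouettes(n,t)
    print(t,n,[(d['bbox'],round(d['p'],2)) for d in D[t,n]])
import pickle; pickle.dump({k:[(d['bbox'],d['p']) for d in v] for k,v in D.items()},open('d.pkl','wb'))
a=cv2.resize(cv2.imread('pics/scene0.png')[120:300,160:480],None,fx=2.4,fy=2.4,interpolation=cv2.INTER_CUBIC)
cv2.imwrite('pics/crop1.png',a)
print(get_obs()['t'])
E
```

```text
bottle_grip scene [([395.7, 242.2, 30.6, 46.2], 0.81)]
bottle_grip side [([256.2, 189.2, 30.6, 56.1], 0.84), ([206.8, 198.4, 36.7, 56.2], 0.77)]
cap_mid scene [([227.1, 161.0, 25.2, 21.1], 0.88), ([196.2, 172.9, 20.3, 20.0], 0.84), ([252.3, 140.9, 20.0, 19.3], 0.83)]
cap_mid side [([395.2, 439.9, 29.4, 35.5], 0.84), ([329.4, 431.5, 31.7, 40.1], 0.81), ([277.0, 452.1, 30.4, 27.9], 0.78)]
small_cap_mid scene []
small_cap_mid side [([275.6, 401.1, 22.0, 21.5], 0.61)]
coaster_top scene [([310.6, 229.8, 40.5, 33.8], 0.79)]
coaster_top side [([291.9, 278.7, 43.1, 33.1], 0.63)]
bowl_mid scene [([290.1, 313.6, 53.3, 45.4], 0.82), ([403.3, 253.8, 18.9, 8.0], 0.38)]
bowl_mid side [([364.0, 208.6, 42.2, 35.0], 0.96), ([265.0, 199.6, 16.2, 7.5], 0.2)]
dispenser scene [([350.7, 328.5, 114.2, 130.0], 0.94)]
dispenser side [([336.8, 88.4, 56.4, 107.6], 0.73), ([262.8, 200.5, 15.9, 6.9], 0.73)]
seat scene [([404.6, 250.0, 19.1, 14.8], 0.59), ([434.9, 219.4, 23.2, 8.4], 0.4)]
seat side [([263.1, 198.7, 16.7, 8.5], 0.55)]
0.95
```

View pics/crop1.png

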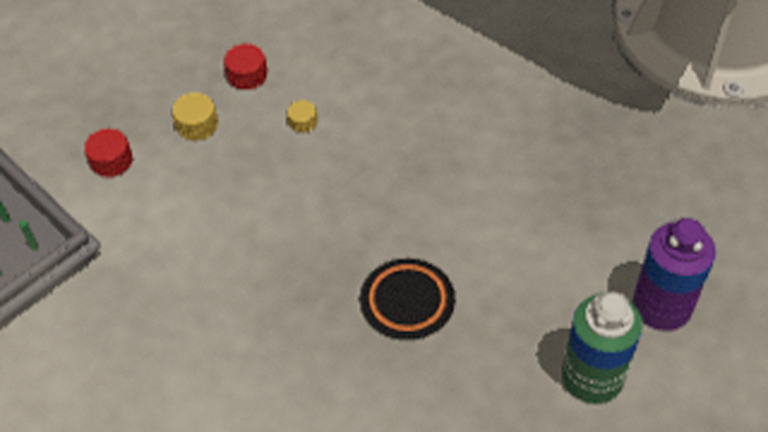

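The crop confirms it: the green bottle with the blue sleeve is at scene (410,265). The large yellow cap is at (241,168), between the two red look-alikes.

```bash
python3 - <<'E'
from h import *
S,I=calibration('scene'),calibration('side')
import pickle; D=pickle.load(open('d.pkl','rb'))
sel={'bottle_grip':(0,0),'cap_mid':(0,1),'coaster_top':(0,0),'bowl_mid':(0,0)}
for t,(a,b) in sel.items():
    ob=[(S,bb({'bbox':D[t,'scene'][a][0]})),(I,bb({'bbox':D[t,'side'][b][0]}))]
    p,f=fit(t,ob); print(t,p.round(4),f.round(1))
ob=[(I,bb({'bbox':D['small_cap_mid','side'][0][0]})),(S,np.array([279,161.5,292.5,175.5]))]
print('small',fit('small_cap_mid',ob))
# colour-based segmentation as a second source
for n,c in(('scene',S),('side',I)):
    im=cv2.imread(f'pics/{n}0.png'); hsv=cv2.cvtColor(im,cv2.COLOR_BGR2HSV)
    m=cv2.inRange(hsv,(18,120,80),(32,255,255))
    k,l,st,ce=cv2.connectedComponentsWithStats(m); print(n,'yellow',[(s.tolist()) for s in st[1:] if s[4]>60])
    m=cv2.inRange(hsv,(0,0,0),(180,255,45))
    k,l,st,ce=cv2.connectedComponentsWithStats(m); print('black',[(s.tolist()) for s in st[1:] if s[4]>150])
    m=cv2.inRange(hsv,(40,60,20),(125,255,255))
    k,l,st,ce=cv2.connectedComponentsWithStats(m); print('green/blue',[(s.tolist()) for s in st[1:] if s[4]>150])
E
```

```text
bottle_grip [0.4527 0.2141 0.0895] [-0.9 -1.1  2.6  0.2  1.3 -0.   0.6  1.1]
cap_mid [ 0.5421 -0.2992  0.003 ] [ 4.4 -0.5 -1.6 -0.9  2.2  2.  -0.3 -1.6]
coaster_top [ 0.5252  0.0331 -0.0018] [ 0.5 -0.6  0.   0.7 -1.3 -1.9  1.5  2. ]
bowl_mid [0.7088 0.1898 0.0166] [ 3.  -0.9 -1.4  0.4 -0.1 -1.1  1.8  1.4]
small (array([ 0.45182377, -0.22225369,  0.00543097]), array([ 1.25540143, -0.92882632, -1.31965485,  0.89865844,  0.36822169,
       -0.08251025, -0.44896678,  0.09748406]))
scene yellow [[232, 159, 19, 19, 293], [280, 162, 12, 13, 131]]
black [[120, 0, 125, 44, 2987], [499, 0, 10, 58, 399], [433, 73, 46, 37, 395], [310, 228, 39, 33, 256], [317, 233, 26, 22, 470]]
green/blue [[428, 222, 29, 20, 209], [394, 243, 34, 45, 731]]
side yellow [[192, 16, 13, 12, 125], [277, 399, 19, 23, 335], [330, 431, 30, 35, 836]]
black [[98, 172, 17, 47, 160], [4, 250, 46, 40, 208], [291, 280, 44, 34, 217], [298, 284, 30, 22, 524]]
green/blue [[194, 28, 33, 97, 1888], [259, 197, 28, 49, 945], [210, 210, 27, 19, 269]]
```

```bash
python3 - <<'E'
from h import *
from scipy.spatial.transform import Rotation as Ro
S,I=calibration('scene'),calibration('side')
print(fit('cap_mid',[(S,np.array([231.5,159,251,178.5])),(I,np.array([329.7,431,360,466.5]))]))
print('purple',fit('bottle_grip',[(I,np.array([208,196,241,250.])),(S,np.array([424.5,211,458,257.]))]))
def ray(c,uv):
    d=np.array([(uv[0]-c['cx'])/c['fx'],(uv[1]-c['cy'])/c['fy'],1]);R=np.array(c['R']);return -R.T@c['t'],R.T@d
def at(c,uv,z):
    o,d=ray(c,uv);return (o+d*(z-o[2])/d[2]).round(3)
print('disp top',at(S,(413,378),.235),at(I,(366,101),.235))
for nm,uv in (('redL',(205,183)),('redR',(262,148)),('rack',(200,222))): print(nm,at(S,uv,.02))
R=Ro.from_rotvec(get_obs()['tcp_rot']).as_matrix(); print(R.round(3))
E
```

```text
(array([ 0.54017394, -0.29763781,  0.01132212]), array([ 0.34978795, -0.71756845,  0.15790213,  0.57885363,  0.62824628,
       -0.54143297, -0.31509906,  0.62223263]))
purple (array([0.34518426, 0.20768576, 0.09128597]), array([-0.28000175, -1.54770919,  0.40319039,  2.03498378, -0.78325658,
       -1.00918811,  1.03326235,  1.26118618]))
disp top [0.693 0.399 0.235] [0.688 0.39  0.235]
redL [ 0.641 -0.317  0.02 ]
redR [ 0.459 -0.311  0.02 ]
rack [ 0.72  -0.224  0.02 ]
[[ 0.95   0.313 -0.   ]
 [ 0.313 -0.95   0.   ]
 [-0.    -0.    -1.   ]]
```

Call:
jog_arm --pt "1 12 38 2 -0.016" --pt "1 12 38 2 -0.016" --pt "1 12 38 2 -0.016" --pt "1 12 38 2 -0.016" --pt "1 12 38 2 -0.016" --pt "1 12 38 2 -0.016" --pt "1 12 38 2 -0.016" --pt "1 12 38 2 -0.016" --pt "1 12 38 2 -0.016" --pt "1 12 38 2 -0.016" --pt "1 12 38 2 -0.016" --pt "1 12 38 2 -0.016" --pt "1 12 38 2 -0.016" --pt "1 12 38 2 -0.016" --pt "1 12 38 2 -0.016" --pt "1 12 38 2 -0.016" --pt "1 12 38 2 -0.016" --pt "1 12 38 2 -0.016" --pt "1 12 38 2 -0.016" --pt "1 12 38 2 -0.016"

```text
t: 2.62
tool_pos: [0.436, 0.1688, 0.2716]
tcp_rot: [-3.141, 0.002, -0.001]
wrist_force: [1.8, -0.0, 0.1]
grip_width: 0.0854
```

```bash
cat > st.py <<'E'
from h import *
from scipy.spatial.transform import Rotation as Ro
def st():
    o=get_obs();R=Ro.from_rotvec(o['tcp_rot']).as_matrix()
    print('t',o['t'],'p',o['tool_pos'].round(4),'yang',np.arctan2(R[1,1],R[0,1]).round(4),'F',o['wrist_force'].round(2),'w',round(o['grip_width'],4));return o
E
python3 - <<'E'
from st import *
st(); c=calibration('wrist'); cv2.imwrite('pics/w1.png',camera('wrist')[:,:,::-1]); st()
for t in('bottle_grip','seat'):
  for d in silhouettes('wrist',t):
    print(t,d['bbox'],d['p'])
print(pbb(c,'bottle_grip',np.array([.4527,.2141,.092])))
print(proj(c,[[.4527,.2141,.136]]))
E
```

```text
t 2.6167 p [0.436  0.1688 0.2716] yang -1.5722 F [ 1.81 -0.04  0.15] w 0.0854
t 2.6667 p [0.4387 0.1744 0.2723] yang -1.5728 F [3.63 4.11 1.17] w 0.0854
bottle_grip [232.8, 151.1, 74.0, 79.4] 0.97
bottle_grip [248.9, 249.6, 65.1, 89.7] 0.73
seat [257.4, 293.0, 45.1, 32.1] 0.86
seat [244.4, 172.1, 45.4, 47.5] 0.65
[229.43377347 155.12777639 303.7995472  231.02253289]
[[258.60900561 203.97884124]]
```

View pics/w1.png

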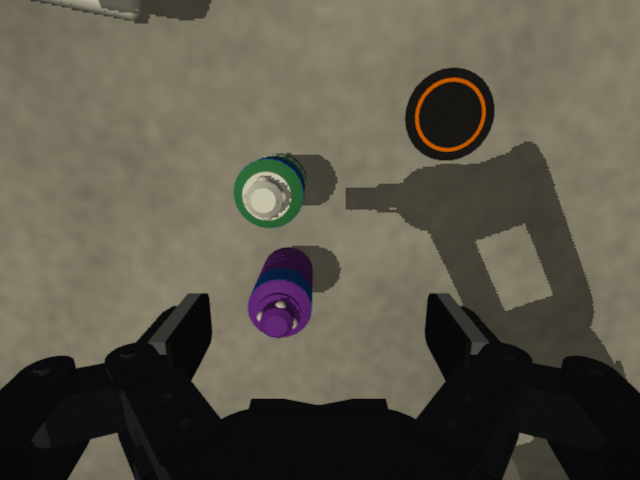

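Wrist view: the green bottle is at (268,193) with its neck tip at (263,199), the purple one is at (280,295), and the coaster is centred at (450,114). The arm was still settling, so I'll measure again at rest.

```bash
python3 - <<'E'
from st import *
st(); camera('side'); c=calibration('wrist'); im=camera('wrist'); cv2.imwrite('pics/w2.png',im[:,:,::-1]); st()
hsv=cv2.cvtColor(im,cv2.COLOR_RGB2HSV)
bs=[d for d in silhouettes('wrist','bottle_grip')]
for d in bs: print(d['bbox'],d['p'])
b=min(bs,key=lambda d:d['bbox'][1])
S,I=calibration('scene'),calibration('side')
so=(S,np.array([395,243,427.5,288.]));si=(I,np.array([259.,189.2,287.,246.]))
print('wrist only',fit('bottle_grip',[(c,bb(b))]))
print('all',fit('bottle_grip',[(c,bb(b)),so,si]))
co=silhouettes('wrist','coaster_top')
for d in co: print(d['bbox'],d['p'])
if co:
  print(fit('coaster_top',[(c,bb(co[0])),(S,np.array([310,228,349.5,262.])),(I,np.array([291,279,335.,313.5]))]))
  print(fit('coaster_top',[(c,bb(co[0]))]))
E
```

```text
t 2.7667 p [0.4364 0.1689 0.2713] yang -1.5681 F [ 0.07 -0.13 -0.85] w 0.0853
t 2.8667 p [0.4354 0.1662 0.271 ] yang -1.5708 F [-0.98  0.52 -0.07] w 0.0855
[230.8, 153.0, 74.1, 75.8] 0.97
[246.3, 248.6, 65.8, 91.8] 0.91
[238.9, 171.1, 49.4, 51.7] 0.73
wrist only (array([0.4541487 , 0.21111006, 0.09182399]), array([-0.02694258,  0.03439604,  0.03583909, -0.02715218]))
all (array([0.4538567 , 0.21214534, 0.08935121]), array([-0.53998148,  0.19024385, -0.79181519, -0.41140433, -1.18060419,
       -2.17082237,  0.26110998,  0.39465499, -0.98381962,  0.57009264,
        0.97988476,  1.0488012 ]))
[403.1, 68.2, 92.2, 92.3] 0.57
(array([0.52381011, 0.02556295, 0.00322505]), array([ 0.11339231, -1.03065623, -1.72676456,  0.60222594, -0.69729884,
       -2.08838493, -0.09000091, -1.14579501, -0.8634167 , -1.07839666,
        1.40508733,  1.92307158]))
(array([0.5235436 , 0.02478566, 0.0035977 ]), array([ 0.88756298, -0.81460822, -0.87293326,  0.87110823]))
```

Call:
jog_arm --pt "1 9 22 0 0" --pt "1 9 23 0 0" --pt "1 0 0 -25 0" --pt "1 0 0 -25 0" --pt "1 0 0 -15 0" --pt "1 0 0 0 0" --pt "1 0 0 0 0"

```text
t: 3.55
tool_pos: [0.4535, 0.2102, 0.2062]
tcp_rot: [3.141, -0.004, -0.002]
wrist_force: [-0.1, -0.5, 0.0]
grip_width: 0.0852
```

```bash
python3 - <<'E'
from st import *
c=calibration('wrist'); im=camera('wrist'); st()
bs=silhouettes('wrist','bottle_grip')
for d in bs: print(d['bbox'],d['p']); print(fit('bottle_grip',[(c,bb(d))],(.454,.212,.09)))
co=silhouettes('wrist','coaster_top')
for d in co: print(d['bbox'],d['p']); print(fit('coaster_top',[(c,bb(d))]))
q=pbb(c,'bottle_grip',np.array([.454,.212,.092]));print(q)
im=im.copy();
for p,col in (((.454,.212,.092),(255,0,0)),):
  for u in proj(c,rev(PROF['bottle_grip'])+np.array(p)): cv2.circle(im,tuple(int(round(v)) for v in u),0,col,-1)
cv2.imwrite('pics/w3.png',im[:,:,::-1])
E
```

```text
t 3.6 p [0.4543 0.2107 0.2071] yang -1.5734 F [-0.06 -0.41  0.86] w 0.0854
[273.2, 176.8, 85.9, 98.1] 0.74
(array([0.45313699, 0.21056747, 0.08920145]), array([ 0.48164573, -0.56330211, -0.48163649,  0.42606474]))
[285.1, 285.9, 77.5, 119.1] 0.66
(array([0.33584968, 0.20475218, 0.07729573]), array([ 2.45505817, -1.9099937 , -2.45501787,  1.35413591]))
[466.6, 74.5, 105.7, 109.4] 0.87
(array([5.24172668e-01, 2.22879898e-02, 4.28894325e-04]), array([-0.55516766,  0.51782568,  0.54216058, -0.56001596]))
[271.11448291 175.66029434 357.03811792 275.67720479]
```

View pics/w3.png

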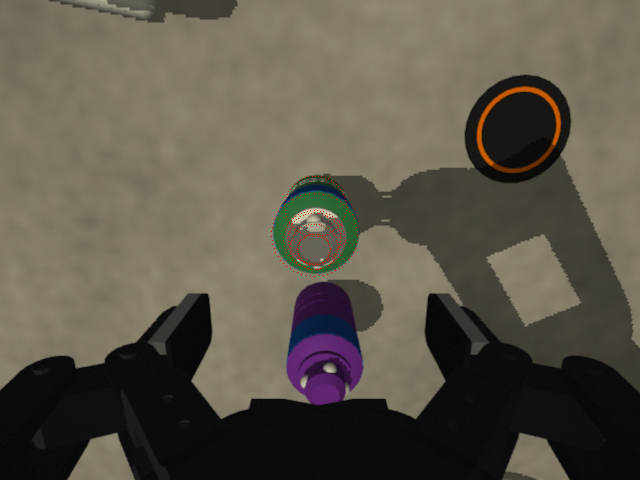

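The bottle model overlays the image well: axis about (0.453, 0.211), height consistent with the text. I'll descend and grip.

Call:
jog_arm --pt "1 0 -1 -20 0" --pt "1 0 0 -20 0" --pt "1 0 0 -20 0" --pt "1 0 0 -20 0" --pt "1 0 0 -20 0" --pt "1 0 0 -20 0" --pt "1 0 0 -10 0" --pt "1 0 0 0 0" --pt "1 0 0 0 0"

```text
t: 4.45
tool_pos: [0.4543, 0.2106, 0.0769]
tcp_rot: [-3.141, 0.002, -0.0]
wrist_force: [-0.1, -0.5, 0.6]
grip_width: 0.0852
```

Call:
jog_arm --pt "0 0 0 0 0" --pt "0 0 0 0 0" --pt "0 0 0 0 0" --pt "0 0 0 0 0" --pt "0 0 0 0 0" --pt "0 0 0 0 0" --pt "0 0 0 0 0" --pt "0 0 0 0 0"

```text
t: 5.12
tool_pos: [0.455, 0.2111, 0.078]
tcp_rot: [-3.14, 0.002, -0.004]
wrist_force: [-1.3, -0.0, 9.9]
grip_width: 0.0582
```

```bash
python3 - <<'E'
from st import *
st(); a=camera('wrist'); b=camera('side'); st()
cv2.imwrite('pics/g1.png',np.hstack([cv2.resize(a,(400,300)),cv2.resize(b[120:300,160:400],(400,300))])[:,:,::-1])
E
```

```text
t 5.1167 p [0.455  0.2111 0.078 ] yang -1.5721 F [-1.32 -0.03  9.94] w 0.0582
t 5.2167 p [0.4551 0.2111 0.078 ] yang -1.572 F [-1.4   1.51  8.38] w 0.0583
```

View pics/g1.png

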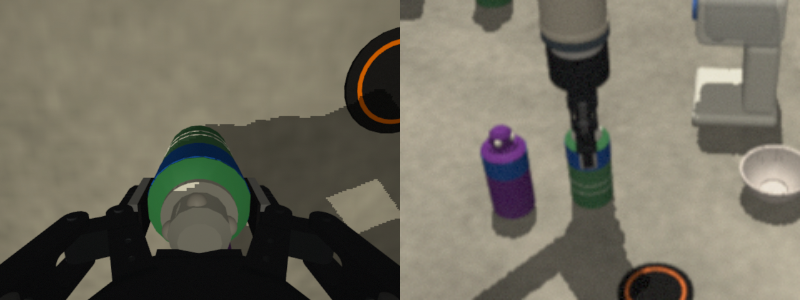

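Call:
jog_arm --pt "0 0 0 10 0" --pt "0 0 0 20 0" --pt "0 0 0 20 0" --pt "0 5 -15 0 0" --pt "0 10 -20 0 0" --pt "0 10 -25 0 0" --pt "0 10 -20 0 0" --pt "0 0 0 0 0" --pt "0 0 0 0 0"

```text
t: 5.97
tool_pos: [0.4892, 0.1297, 0.127]
tcp_rot: [-3.141, 0.005, -0.001]
wrist_force: [0.2, 0.4, -3.0]
grip_width: 0.0585
```

```bash
python3 - <<'E'
from st import *
st()
def ray(c,uv):
    d=np.array([(uv[0]-c['cx'])/c['fx'],(uv[1]-c['cy'])/c['fy'],1]);R=np.array(c['R']);return -R.T@c['t'],R.T@d
def at(c,uv,z):
    o,d=ray(c,uv);return (o+d*(z-o[2])/d[2])
def ring(im,c,roi):
    h=cv2.cvtColor(im,cv2.COLOR_BGR2HSV); m=cv2.inRange(h,(3,140,70),(18,255,255))
    k=np.zeros_like(m); k[roi[1]:roi[3],roi[0]:roi[2]]=1; m*=k
    v,u=np.nonzero(m); P=np.array([at(c,p,.004)[:2] for p in zip(u,v)])
    # circle fit
    r=least_squares(lambda q:np.hypot(P[:,0]-q[0],P[:,1]-q[1])-q[2],[*P.mean(0),.036],loss='soft_l1',f_scale=.003)
    print(len(P),r.x.round(4),'bbox-mid',((P.max(0)+P.min(0))/2).round(4))
ring(cv2.imread('pics/scene0.png'),calibration('scene'),(300,220,360,270))
ring(cv2.imread('pics/side0.png'),calibration('side'),(285,270,345,320))
c=calibration('wrist');im=camera('wrist')[:,:,::-1]; cv2.imwrite('pics/w4.png',im); ring(im,c,(0,0,640,300)); st()
E
```

```text
t 5.9667 p [0.4892 0.1297 0.127 ] yang -1.5741 F [ 0.19  0.44 -3.05] w 0.0585
246 [0.5253 0.0273 0.036 ] bbox-mid [0.5258 0.0273]
371 [0.5234 0.0288 0.0361] bbox-mid [0.5235 0.0282]
1978 [0.5249 0.0259 0.0359] bbox-mid [0.5251 0.0258]
t 6.0167 p [0.4888 0.1303 0.1268] yang -1.5733 F [-0.45 -0.47 -3.17] w 0.0578
```

View pics/w4.png

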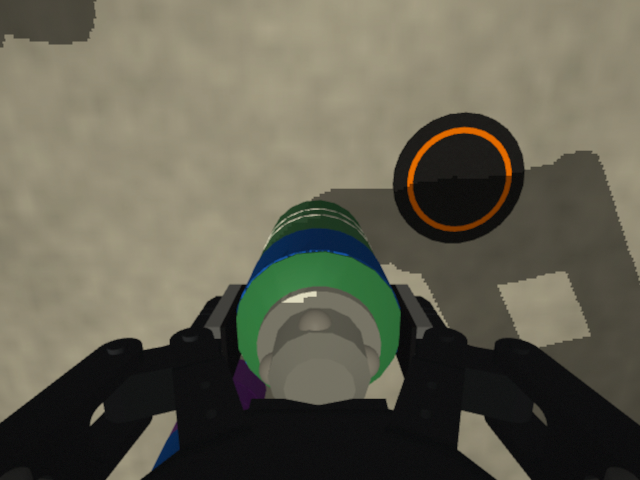

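Call:
jog_arm --pt "0 9 -26 0 0" --pt "0 9 -26 0 0" --pt "0 9 -26 0 0" --pt "0 10 -26 0 0" --pt "0 0 0 -10 0" --pt "0 0 0 -15 0" --pt "0 0 0 -12 0" --pt "0 0 0 0 0" --pt "0 0 0 0 0"

```text
t: 6.77
tool_pos: [0.5251, 0.0274, 0.089]
tcp_rot: [-3.142, 0.001, 0.003]
wrist_force: [0.4, 0.6, -2.9]
grip_width: 0.0577
```

```bash
python3 - <<'E'
from st import *
st(); a=camera('side');b=camera('scene'); c=calibration('wrist');d=camera('wrist');st()
cv2.imwrite('pics/p1.png',np.hstack([cv2.resize(a[180:330,230:430],(400,300)),cv2.resize(b[150:270,250:410],(400,300))])[:,:,::-1])
cv2.imwrite('pics/p1w.png',cv2.resize(d,(480,360))[:,:,::-1])
E
```

```text
t 6.7667 p [0.5251 0.0274 0.089 ] yang -1.5712 F [ 0.37  0.65 -2.92] w 0.0577
t 6.9167 p [0.5264 0.0271 0.0901] yang -1.5712 F [-0.24 -0.08 -3.02] w 0.0581
```

View pics/p1.png

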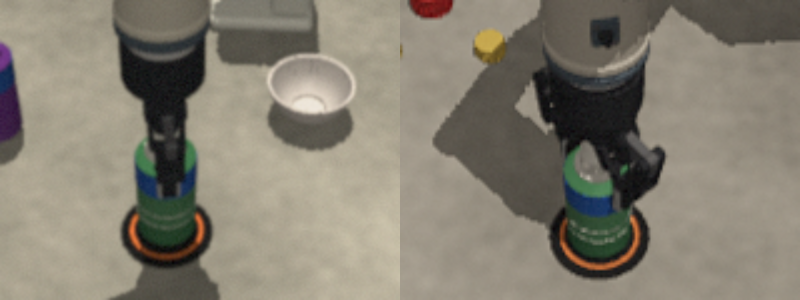

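View pics/p1w.png

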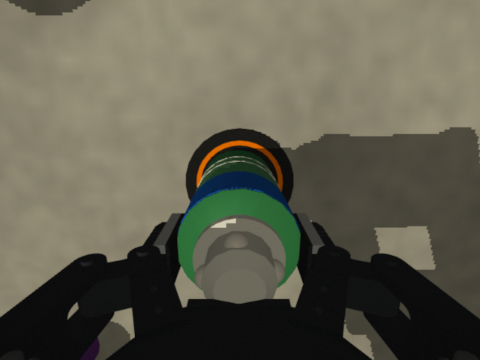

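All views show the bottle centred over the orange ring and still a few mm up. I'll lower until it touches.

Call:
jog_arm --pt "0 0 0 -4 0" --pt "0 0 0 -3 0" --pt "0 0 0 0 0" --pt "0 0 0 0 0"

```text
t: 7.25
tool_pos: [0.5259, 0.0265, 0.0823]
tcp_rot: [3.142, -0.002, -0.0]
wrist_force: [0.6, -1.0, -2.4]
grip_width: 0.0581
```

Call:
jog_arm --pt "0 0 0 -2 0" --pt "0 0 0 0 0" --pt "0 0 0 0 0"

```text
t: 7.5
tool_pos: [0.5266, 0.0266, 0.0821]
tcp_rot: [-3.141, 0.002, -0.002]
wrist_force: [-5.8, 1.9, 18.3]
grip_width: 0.0581
```

Call:
jog_arm --pt "0 0 0 0.8 0" --pt "0.3 0 0 0 0" --pt "1 0 0 0 0" --pt "1 0 0 0 0" --pt "1 0 0 0 0" --pt "1 0 0 0 0" --pt "1 0 0 0 0" --pt "1 0 0 0 0"

```text
t: 8.17
tool_pos: [0.5259, 0.0265, 0.081]
tcp_rot: [3.142, -0.002, -0.0]
wrist_force: [-1.1, 0.1, 0.3]
grip_width: 0.0854
```

Call:
jog_arm --pt "1 0 0 15 0" --pt "1 0 0 20 0" --pt "1 0 0 25 0" --pt "1 0 0 30 0" --pt "1 0 0 30 0" --pt "1 0 0 30 0" --pt "1 0 0 0 0" --pt "1 0 0 0 0"

```text
t: 8.83
tool_pos: [0.527, 0.0265, 0.2328]
tcp_rot: [-3.141, 0.002, -0.006]
wrist_force: [-0.2, -0.1, 0.1]
grip_width: 0.0854
```

```bash
python3 - <<'E'
from st import *
st(); a=camera('side');b=camera('scene'); c=calibration('wrist');d=camera('wrist');st()
cv2.imwrite('pics/r1.png',np.hstack([cv2.resize(a[180:330,230:430],(400,300)),cv2.resize(d,(400,300))])[:,:,::-1])
S,I=calibration('scene'),calibration('side')
for n,cc in(('wrist',c),('side',I)):
  for q in silhouettes(n,'bottle_grip'): print(n,q['bbox'],q['p'],fit('bottle_grip',[(cc,bb(q))],(.525,.0265,.096)))
  for q in silhouettes(n,'seat'): print(n,'seat',q['bbox'],q['p'])
print('exp',pbb(c,'bottle_grip',np.array([.525,.0265,.096])),pbb(I,'bottle_grip',np.array([.525,.0265,.096])))
E
```

```text
t 8.8333 p [0.527  0.0265 0.2328] yang -1.572 F [-0.19 -0.14  0.13] w 0.0854
t 8.9833 p [0.525  0.0264 0.2298] yang -1.572 F [-0.5  -0.05  0.19] w 0.0857
wrist [88.8, 435.4, 32.2, 26.7] 0.92 (array([-0.80468739,  1.01667976, -0.93722661]), array([ 2.98117702, -2.62147012, -3.21899158,  2.43858161]))
wrist [277.0, 173.4, 80.2, 91.2] 0.74 (array([0.526162  , 0.02623673, 0.09489462]), array([ 0.34929652, -0.40517815, -0.3492741 ,  0.31114962]))
wrist seat [289.2, 202.5, 53.2, 53.6] 0.73
side [207.3, 194.3, 34.1, 58.4] 0.68 (array([0.34637838, 0.19620453, 0.10087367]), array([-0.02816239,  0.01627918,  0.03026032, -0.01734345]))
side seat [211.7, 204.9, 17.8, 5.0] 0.39
exp [276.88954176 174.27001158 356.60995893 266.81856214] [297.2683336  245.27386967 328.45342625 306.37881262]
```

View pics/r1.png

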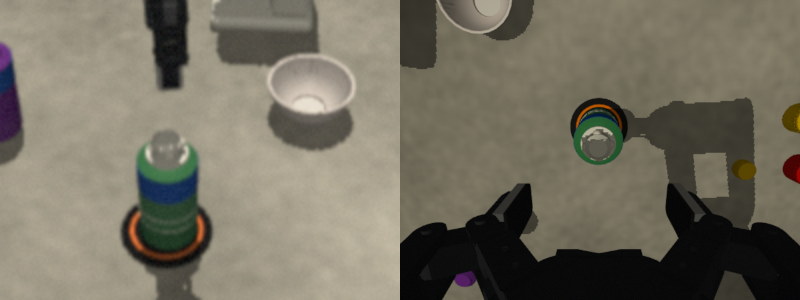

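The bottle stands upright and free at about (0.526, 0.0265), matching the coaster (0.525, 0.0265). Next is the cap.

Call:
jog_arm --pt "1 1 -20 0 0" --pt "1 2 -36 0 0" --pt "1 2 -38 0 0" --pt "1 2 -38 0 0" --pt "1 2 -38 0 0" --pt "1 2 -38 0 0" --pt "1 2 -38 0 0" --pt "1 2 -38 -10 0" --pt "1 0 -25 -30 0" --pt "1 0 -15 -30 0" --pt "1 0 0 -20 0" --pt "1 0 0 0 0" --pt "1 0 0 0 0" --pt "1 0 0 0 0"

```text
t: 10.35
tool_pos: [0.5415, -0.2974, 0.142]
tcp_rot: [3.141, -0.001, 0.001]
wrist_force: [0.8, 0.1, 1.0]
grip_width: 0.0854
```

```bash
python3 - <<'E'
from st import *
st(); c=calibration('wrist');d=camera('wrist');st()
cv2.imwrite('pics/c1.png',d[:,:,::-1])
for q in silhouettes('wrist','cap_mid'): 
  print(q['bbox'],q['p'],fit('cap_mid',[(c,bb(q))],(.54,-.298,.015))[0])
h=cv2.cvtColor(d,cv2.COLOR_RGB2HSV); m=cv2.inRange(h,(18,100,50),(34,255,255))
k,l,s,_=cv2.connectedComponentsWithStats(m)
for q in s[1:]:
  if q[4]>300: b=np.array([q[0]-.5,q[1]-.5,q[0]+q[2]-.5,q[1]+q[3]-.5]); print(q, fit('cap_mid',[(c,b)],(.54,-.298,.015)))
E
```

```text
t 10.35 p [ 0.5415 -0.2974  0.142 ] yang -1.5716 F [0.77 0.12 1.  ] w 0.0854
t 10.4 p [ 0.5419 -0.2974  0.1426] yang -1.5712 F [ 0.03  0.02 -0.49] w 0.0855
[320.4, 49.4, 71.5, 76.1] 0.76 [ 0.63937998 -0.32340094  0.01551912]
[290.7, 196.0, 59.6, 68.1] 0.67 [ 0.53843381 -0.30014311  0.00851464]
[316.2, 299.0, 57.4, 64.4] 0.63 [ 0.44747829 -0.32033629  0.00569864]
[ 289  196   65   66 3285] (array([ 0.54142182, -0.30045922,  0.01497693]), array([ 0.90127084, -0.91298891, -0.90127717,  0.86029393]))
[ 211  306   41   44 1433] (array([ 0.3713768 , -0.18687678, -0.13268121]), array([-0.06430535,  0.06341037,  0.06852567, -0.06120461]))
```

View pics/c1.png

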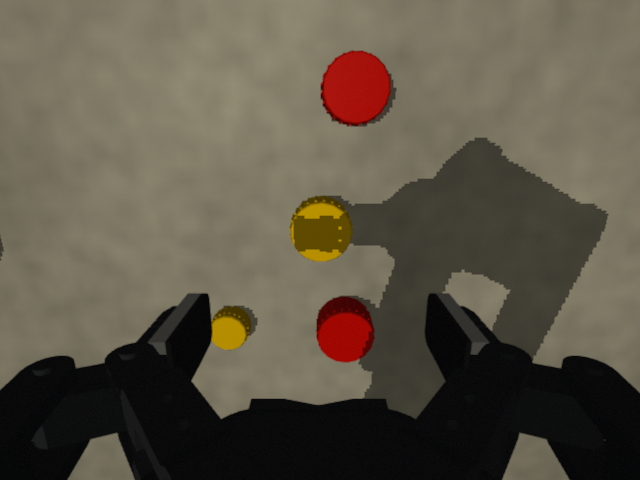

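The large yellow cap is at (321,229) in the wrist view, between the red ones at (356,88) and (345,330), with the small cap at (230,328). It measures (0.5414, -0.3003, 0.015), which matches the text height. I'll descend with the jaws partly closed so I can feel the counter.

Call:
jog_arm --pt "1 0 -3 -20 0" --pt "0.75 0 0 -25 0" --pt "0.72 0 0 -25 0" --pt "0.72 0 0 -25 0" --pt "0.72 0 0 -12 0" --pt "0.72 0 0 -10 0" --pt "0.72 0 0 -5 0" --pt "0.72 0 0 0 0" --pt "0.72 0 0 0 0"

```text
t: 11.2
tool_pos: [0.5416, -0.3008, 0.0201]
tcp_rot: [3.141, -0.002, 0.002]
wrist_force: [-0.2, -0.3, 0.7]
grip_width: 0.0614
```

```bash
python3 - <<'E'
from st import *
st(); d=camera('wrist');b=camera('side')
cv2.imwrite('pics/c2.png',np.hstack([cv2.resize(d,(400,300)),cv2.resize(b[360:480,265:425],(400,300))])[:,:,::-1])
E
```

```text
t 11.2 p [ 0.5416 -0.3008  0.0201] yang -1.5718 F [-0.2  -0.32  0.67] w 0.0614
```

View pics/c2.png

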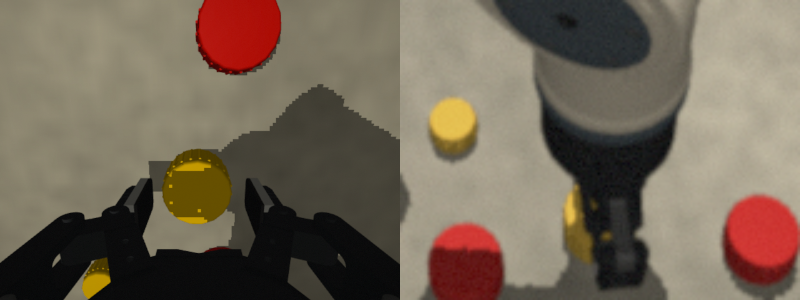

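Call:
jog_arm --pt "0.66 0 0 -6 0" --pt "0.64 0 0 -5 0" --pt "0.62 0 0 0 0" --pt "0.6 0 0 0 0" --pt "0.6 0 0 -3 0" --pt "0.6 0 0 0 0"

```text
t: 11.8
tool_pos: [0.5407, -0.3004, 0.0047]
tcp_rot: [-3.141, 0.002, 0.001]
wrist_force: [-0.1, 0.1, 0.3]
grip_width: 0.0517
```

Call:
jog_arm --pt "0 0 0 0 0" --pt "0 0 0 0 0" --pt "0 0 0 0 0" --pt "0 0 0 0 0" --pt "0 0 0 0 0" --pt "0 0 0 0 0"

```text
t: 12.3
tool_pos: [0.541, -0.3006, 0.0053]
tcp_rot: [3.141, -0.002, 0.0]
wrist_force: [-2.1, -0.2, 4.9]
grip_width: 0.0443
```

```bash
python3 - <<'E'
from st import *
st(); d=camera('wrist')
cv2.imwrite('pics/c3.png',d[:,:,::-1])
E
```

```text
t 12.3 p [ 0.541  -0.3006  0.0053] yang -1.572 F [-2.11 -0.18  4.93] w 0.0443
```

View pics/c3.png

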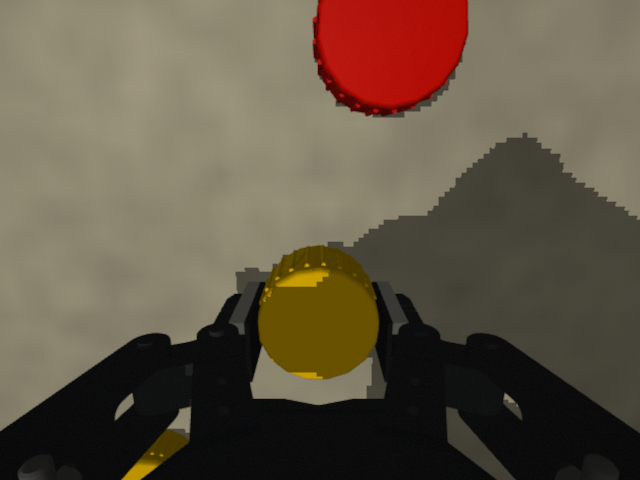

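Call:
jog_arm --pt "0 0 0 10 0" --pt "0 0 0 25 0" --pt "0 0 0 35 0" --pt "0 0 0 35 0" --pt "0 0 0 35 0" --pt "0 0 15 30 0" --pt "0 -1 30 10 0" --pt "0 -2 36 0 0" --pt "0 -2 36 0 0" --pt "0 -2 36 0 0" --pt "0 -2 36 0 0" --pt "0 -2 36 0 0" --pt "0 -2 30 0 0" --pt "0 -2 25 0 0" --pt "0 -2 15 0 0" --pt "0 0 0 0 0" --pt "0 0 0 0 0"

```text
t: 13.77
tool_pos: [0.5238, -0.005, 0.1854]
tcp_rot: [3.141, 0.001, 0.0]
wrist_force: [-0.3, -0.4, 0.1]
grip_width: 0.0442
```

```bash
python3 - <<'E'
from st import *
st(); a=camera('side');b=camera('scene'); c=calibration('wrist'); d=camera('wrist');o=st()
cv2.imwrite('pics/m1.png',d[:,:,::-1])
cv2.imwrite('pics/m1s.png',np.hstack([cv2.resize(a[150:330,210:450],(400,300)),cv2.resize(b[120:270,240:440],(400,300))])[:,:,::-1])
for q in silhouettes('wrist','cap_mid')+silhouettes('wrist','bottle_grip')+silhouettes('wrist','coaster_top'): print(q['bbox'],q['p'])
E
```

```text
t 13.7667 p [ 0.5238 -0.005   0.1854] yang -1.57 F [-0.25 -0.38  0.15] w 0.0442
t 13.9167 p [ 0.524  -0.0064  0.1852] yang -1.5727 F [-0.17  0.44 -0.53] w 0.0441
[258.7, 245.2, 121.1, 135.5] 0.62
[517.1, 268.1, 52.7, 40.8] 0.19
[216.9, 178.3, 99.0, 104.7] 0.74
[86.7, 357.0, 46.7, 64.1] 0.58
[258.8, 245.1, 118.0, 134.7] 0.34
[231.3, 159.5, 107.4, 86.3] 0.87
```

View pics/m1.png

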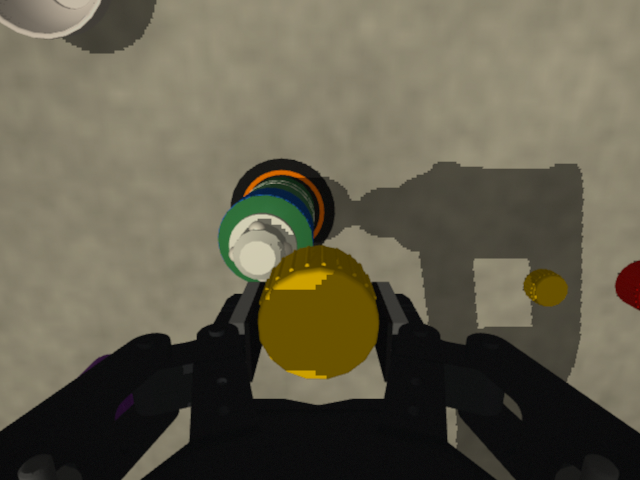

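View pics/m1s.png

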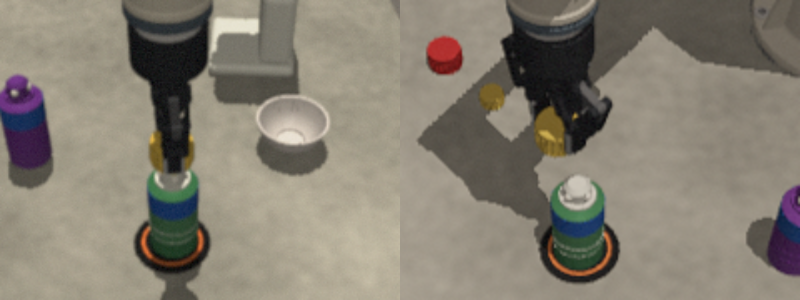

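Wrist view: the neck tip disc is at about (259,259) and the held cap's top is centred at about (319,322). I'll compute both from this view.

```bash
python3 - <<'E'
from st import *
c=calibration('wrist'); o=st(); im=cv2.imread('pics/m1.png')
def at(uv,z):
    d=np.array([(uv[0]-c['cx'])/c['fx'],(uv[1]-c['cy'])/c['fy'],1]);R=np.array(c['R']);O=-R.T@c['t'];d=R.T@d
    return (O+d*(z-O[2])/d[2]).round(4)
print('tip',at((259,259),.140))
# cap: yellow-ness bbox
h=cv2.cvtColor(im,cv2.COLOR_BGR2HSV); m=cv2.inRange(h,(18,100,50),(34,255,255)); k,l,s,_=cv2.connectedComponentsWithStats(m)
q=max(s[1:],key=lambda r:r[4]); print(q); b=np.array([q[0]-.5,q[1]-.5,q[0]+q[2]-.5,q[1]+q[3]-.5])
print('cap',fit('cap_mid',[(c,b)],(.524,-.006,.195)))
print('green left/bottom model', pbb(c,'bottle_grip',np.array([.5257,.0265,.096])), proj(c,[[.5257,.0265,.140]]))
cv2.imwrite('pics/m1z.png',cv2.resize(im[180:300,200:360],None,fx=5,fy=5,interpolation=cv2.INTER_CUBIC))
E
```

```text
t 14.0667 p [ 0.5239 -0.0064  0.185 ] yang -1.5732 F [ 0.17 -1.51  0.02] w 0.0439
tip [0.527 0.025 0.14 ]
[  258   245   121   135 12908]
cap (array([ 0.52267739, -0.00728494,  0.18988487]), array([-0.51403891,  0.54617286,  0.51393686, -0.489623  ]))
green left/bottom model [216.69712392 177.67681827 313.81601628 288.60825473] [[256.30643839 261.29714831]]
```

View pics/m1z.png

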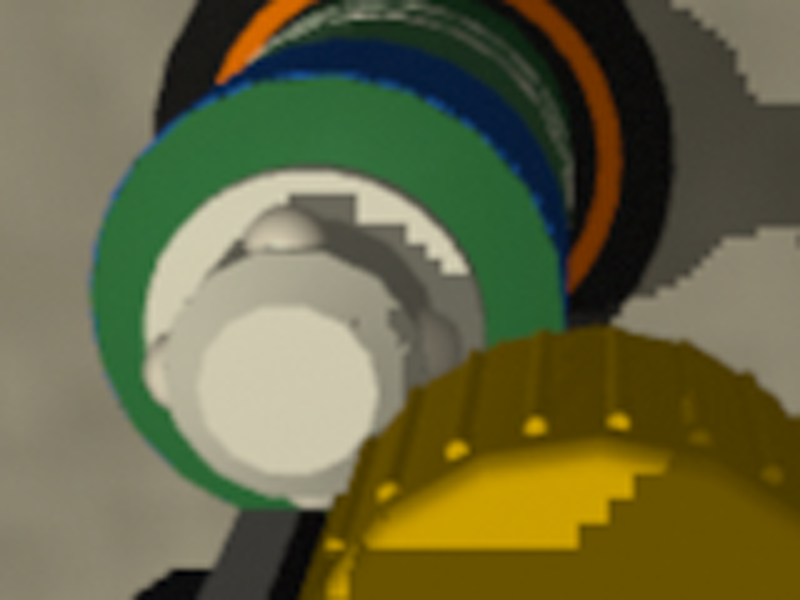

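Call:
jog_arm --pt "0 1 10 0 0" --pt "0 1 13 0 0" --pt "0 1 10 0 0" --pt "0 0 0 -12 0" --pt "0 0 0 -10 0" --pt "0 0 0 0 0" --pt "0 0 0 0 0"

```text
t: 14.65
tool_pos: [0.5263, 0.0279, 0.1624]
tcp_rot: [3.141, -0.001, -0.003]
wrist_force: [0.0, 0.3, -0.3]
grip_width: 0.0442
```

```bash
python3 - <<'E'
from st import *
st(); a=camera('side');b=camera('scene'); c=calibration('wrist'); d=camera('wrist');o=st()
S,I=calibration('scene'),calibration('side'); p=o['tool_pos']
A=cv2.resize(a[215:320,260:380],None,fx=3.4,fy=3.4,interpolation=cv2.INTER_CUBIC);B=cv2.resize(b[165:270,280:400],None,fx=3.4,fy=3.4,interpolation=cv2.INTER_CUBIC)
cv2.imwrite('pics/n1.png',np.hstack([A,B])[:,:,::-1])
cv2.imwrite('pics/n1w.png',d[:,:,::-1])
def yb(im):
  h=cv2.cvtColor(im,cv2.COLOR_RGB2HSV); m=cv2.inRange(h,(18,100,50),(34,255,255)); k,l,s,_=cv2.connectedComponentsWithStats(m); q=max(s[1:],key=lambda r:r[4]); return np.array([q[0]-.5,q[1]-.5,q[0]+q[2]-.5,q[1]+q[3]-.5])
print('cap',fit('cap_mid',[(c,yb(d))],(.524,.026,.175)))
for q in silhouettes('wrist','bottle_grip'): print(q['bbox'],q['p'])
for (cx,cy) in ((.5257,.0265),(.5275,.0258)): print(pbb(c,'bottle_grip',np.array([cx,cy,.096])))
E
```

```text
t 14.65 p [0.5263 0.0279 0.1624] yang -1.5715 F [ 0.02  0.29 -0.28] w 0.0442
t 14.8 p [0.5272 0.0275 0.1635] yang -1.5721 F [-0.38  0.05 -0.05] w 0.0442
cap (array([0.52571226, 0.02671415, 0.16804789]), array([-0.51395998,  0.54611111,  0.51390527, -0.48957067]))
[267.3, 186.0, 103.4, 87.4] 0.82
[116.0, 394.7, 15.6, 85.3] 0.8
[266.15791105 184.25397536 370.59022667 308.1906143 ]
[267.25305977 182.08304328 371.93165577 305.44389292]
```

View pics/n1.png

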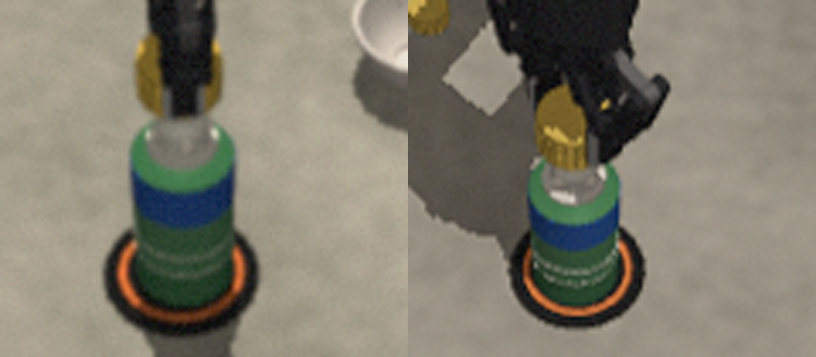

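View pics/n1w.png

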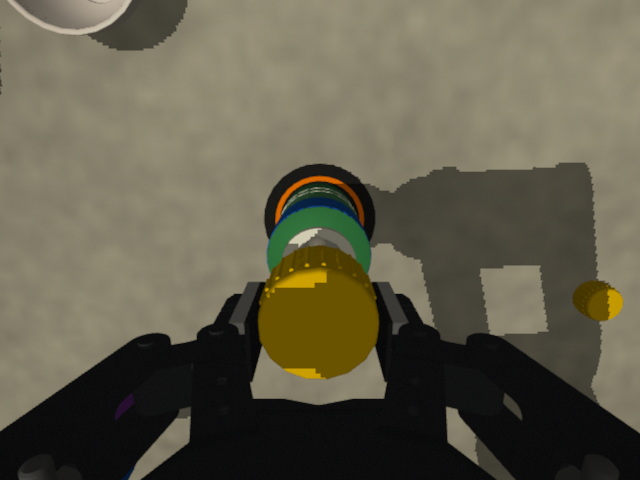

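```bash
python3 - <<'E'
from h import *
I=calibration('side'); im=camera('side')
h=cv2.cvtColor(im,cv2.COLOR_RGB2HSV)
def ext(m,r0,r1):
    out=[]
    for r in range(r0,r1):
        u=np.nonzero(m[r,285:345])[0]
        if len(u): out.append((r,u.min()+285,u.max()+285,(u.min()+u.max())/2+285))
    return out
y=cv2.inRange(h,(15,90,40),(34,255,255)); g=cv2.inRange(h,(40,70,30),(130,255,255))
print('yellow',ext(y,222,252)[::4]); print('body',ext(g,255,300)[::4])
for p in((.5257,.0265,.05),(.5257,.0265,.09),(.5257,.0265,.168)): print(p,proj(I,[p]))
E
```

```text
yellow [(224, np.int64(305), np.int64(305), np.float64(305.0)), (228, np.int64(301), np.int64(324), np.float64(312.5)), (232, np.int64(300), np.int64(325), np.float64(312.5)), (236, np.int64(300), np.int64(325), np.float64(312.5)), (240, np.int64(301), np.int64(325), np.float64(313.0)), (244, np.int64(302), np.int64(324), np.float64(313.0)), (248, np.int64(306), np.int64(308), np.float64(307.0))]
body [(255, np.int64(300), np.int64(326), np.float64(313.0)), (259, np.int64(299), np.int64(328), np.float64(313.5)), (263, np.int64(299), np.int64(327), np.float64(313.0)), (267, np.int64(299), np.int64(327), np.float64(313.0)), (271, np.int64(299), np.int64(327), np.float64(313.0)), (275, np.int64(300), np.int64(327), np.float64(313.5)), (279, np.int64(301), np.int64(327), np.float64(314.0)), (283, np.int64(301), np.int64(326), np.float64(313.5)), (287, np.int64(301), np.int64(327), np.float64(314.0)), (291, np.int64(300), np.int64(327), np.float64(313.5)), (295, np.int64(301), np.int64(327), np.float64(314.0)), (299, np.int64(302), np.int64(326), np.float64(314.0))]
(0.5257, 0.0265, 0.05) [[313.73560272 280.31479833]]
(0.5257, 0.0265, 0.09) [[313.38917051 266.92917148]]
(0.5257, 0.0265, 0.168) [[312.65118695 238.41458211]]
```

In the side view the cap axis and bottle axis agree within half a pixel (about 1 mm). In the wrist view both are centred at about 319. I'll lower the cap onto the nubs.

Call:
jog_arm --pt "0 0 0 -8 0" --pt "0 0 0 -8 0" --pt "0 0 0 -6 0" --pt "0 0 0 0 0" --pt "0 0 0 0 0"

```text
t: 15.32
tool_pos: [0.5264, 0.0274, 0.1403]
tcp_rot: [3.142, -0.002, -0.002]
wrist_force: [0.4, -0.4, 0.5]
grip_width: 0.0447
```

Call:
jog_arm --pt "0 0 0 -3 0" --pt "0 0 0 -2 0" --pt "0 0 0 0 0" --pt "0 0 0 0 0"

```text
t: 15.65
tool_pos: [0.527, 0.0275, 0.1361]
tcp_rot: [-3.142, 0.002, -0.0]
wrist_force: [0.3, -0.8, -0.1]
grip_width: 0.0443
```

Call:
jog_arm --pt "0 0 0 -2 0" --pt "0 0 0 0 0"

```text
t: 15.82
tool_pos: [0.5273, 0.0275, 0.1345]
tcp_rot: [3.142, -0.002, 0.002]
wrist_force: [-0.4, -0.5, 3.3]
grip_width: 0.0442
```

Call:
jog_arm --pt "0 0 0 -1 0" --pt "0 0 0 0 0"

```text
t: 15.98
tool_pos: [0.5275, 0.0275, 0.1339]
tcp_rot: [-3.142, 0.002, -0.002]
wrist_force: [-0.8, -0.7, 7.0]
grip_width: 0.044
```

Call:
jog_arm --pt "0 0 0 -1 0" --pt "0 0 0 0 0"

```text
t: 16.15
tool_pos: [0.5275, 0.0275, 0.1329]
tcp_rot: [3.142, -0.002, 0.002]
wrist_force: [0.4, -0.4, 7.0]
grip_width: 0.0444
```

The cap is resting on the nubs, as expected near TCP z of 0.135. I'll keep pressing.

Call:
jog_arm --pt "0 0 0 -1 0" --pt "0 0 0 -1 0" --pt "0 0 0 0 0"

```text
t: 16.4
tool_pos: [0.527, 0.0275, 0.1303]
tcp_rot: [-3.142, 0.002, -0.001]
wrist_force: [0.0, 0.6, 0.2]
grip_width: 0.0441
```

Call:
jog_arm --pt "0 0 0 -1 0" --pt "0 0 0 -1 0" --pt "0 0 0 0 0"

```text
t: 16.65
tool_pos: [0.5264, 0.0275, 0.1275]
tcp_rot: [-3.142, 0.002, 0.002]
wrist_force: [0.7, 0.2, -3.7]
grip_width: 0.0441
```

Call:
jog_arm --pt "0 0 0 -1 0" --pt "0 0 0 0 0"

```text
t: 16.82
tool_pos: [0.5268, 0.0275, 0.1268]
tcp_rot: [3.142, -0.002, -0.001]
wrist_force: [0.3, 0.3, -1.5]
grip_width: 0.0443
```

Call:
jog_arm --pt "0 0 0 -1 0" --pt "0 0 0 0 0"

```text
t: 16.98
tool_pos: [0.5268, 0.0275, 0.1259]
tcp_rot: [-3.142, 0.002, 0.0]
wrist_force: [-0.5, 0.7, 0.6]
grip_width: 0.0444
```

Call:
jog_arm --pt "0 0 0 -1 0" --pt "0 0 0 0 0"

```text
t: 17.15
tool_pos: [0.527, 0.0275, 0.1253]
tcp_rot: [-3.142, 0.002, -0.0]
wrist_force: [-1.5, 0.6, 2.6]
grip_width: 0.0442
```

Call:
jog_arm --pt "0 0 0 -1 0" --pt "0 0 0 0 0"

```text
t: 17.32
tool_pos: [0.5275, 0.0275, 0.1251]
tcp_rot: [-3.142, 0.002, -0.002]
wrist_force: [-3.0, 1.1, 10.6]
grip_width: 0.0444
```

Call:
jog_arm --pt "0 0 0 -1 0" --pt "0 0 0 0 0" --pt "0 0 0 0 0" --pt "0 0 0 0 0"

```text
t: 17.65
tool_pos: [0.5279, 0.0276, 0.1246]
tcp_rot: [-3.141, 0.002, -0.004]
wrist_force: [-2.5, 0.4, 14.3]
grip_width: 0.0439
```

```bash
python3 - <<'E'
from st import *
st(); a=camera('side');b=camera('scene'); c=calibration('wrist'); d=camera('wrist');o=st()
S,I=calibration('scene'),calibration('side')
A=cv2.resize(a[215:320,260:380],None,fx=3.4,fy=3.4,interpolation=cv2.INTER_CUBIC);B=cv2.resize(b[165:270,280:400],None,fx=3.4,fy=3.4,interpolation=cv2.INTER_CUBIC)
cv2.imwrite('pics/f1.png',np.hstack([A,B])[:,:,::-1]); cv2.imwrite('pics/f1w.png',d[:,:,::-1])
for q in silhouettes('wrist','coaster_top'): print(q['bbox'],q['p'])
E
```

```text
t 17.65 p [0.5279 0.0276 0.1246] yang -1.572 F [-2.47  0.38 14.26] w 0.0439
t 17.8 p [0.5279 0.0276 0.1245] yang -1.5719 F [-2.86  0.08 13.43] w 0.0446
[255.3, 169.6, 130.9, 85.4] 0.59
```

View pics/f1.png

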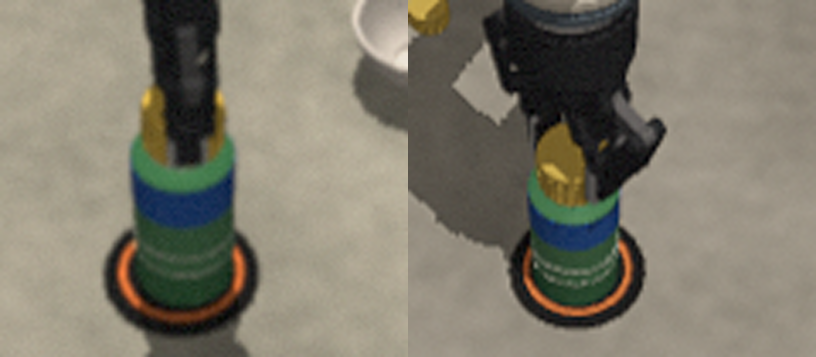

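View pics/f1w.png

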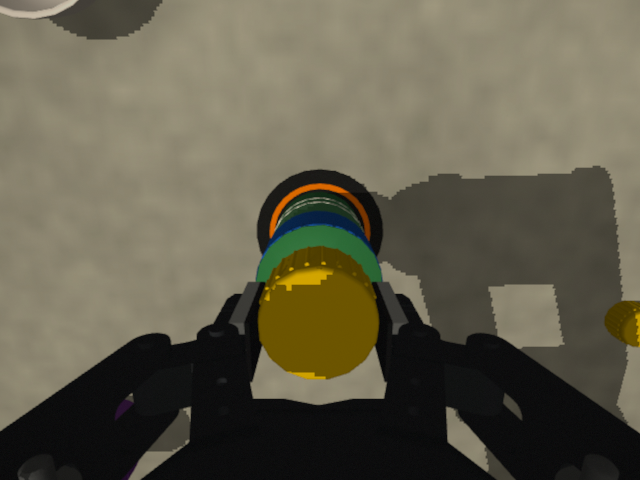

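TCP travel since nub contact is about 10.8 mm, and the cap hasn't moved in the grip (same pixels, centre at about (319,322)). I'll press a little more firmly, then hand in.

Call:
jog_arm --pt "0 0 0 -1 0" --pt "0 0 0 0 0" --pt "0 0 0 0 0" --pt "0 0 0 0 0" --pt "0 0 0 0 0" --pt "0 0 0 0 0" --pt "0 0 0 0 0" --pt "0 0 0 0 0"

```text
t: 18.52
tool_pos: [0.5282, 0.0276, 0.1245]
tcp_rot: [-3.141, 0.002, -0.005]
wrist_force: [-4.5, 0.3, 23.7]
grip_width: 0.044
```

```bash
python3 - <<'E'
from st import *
st(); d=camera('wrist'); a=camera('side'); st()
h=cv2.cvtColor(d,cv2.COLOR_RGB2HSV); m=cv2.inRange(h,(18,100,50),(34,255,255)); k,l,s,_=cv2.connectedComponentsWithStats(m); print(max(s[1:],key=lambda r:r[4]))
E
```

```text
t 18.5167 p [0.5282 0.0276 0.1245] yang -1.5719 F [-4.46  0.27 23.67] w 0.044
t 18.6167 p [0.5282 0.0276 0.1244] yang -1.5719 F [-4.5   0.1  23.85] w 0.0441
[  258   246   121   134 12854]
```

```bash
python3 - <<'E'
from workcell import *
print(hand_in())
E
```

```text
the job is handed in; nothing more can be done
None
```

The job is handed in at about 18.6 s. The bottle stands on the coaster with the larger yellow cap clicked home, and the gripper is still holding the cap and pressing it down. No verdict was reported.

- **Bottle:** I put the green bottle on the coaster and let go of it. Afterwards it measured about (0.526, 0.0265), against about (0.525, 0.0265) for the coaster centre. The camera views showed it upright.
- **Cap:** The push rose to about 7 N or a bit more at the nubs. It then dropped to about -4 N, which was the click, and the cap stopped hard about 10.8 mm below first contact, against about 11 mm expected. The last reading was a steady 24 N downward with about 4.5 N sideways, and the cap had not slipped in the grip.
- **Other objects:** I moved neither the small cap nor the bowl on purpose, and neither showed any disturbance in the views. I did not re-measure their positions at the end.
- **Disagreements:** The first outline-box fit put the coaster 6–7 mm off in y. I replaced it with a fit to its orange ring, which agreed within 3 mm across all three cameras. The bottle's x position varied by 1–2 mm between views, which is within tolerance.

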